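# Lock the tilt-out scraps bin with its ball-lock pin

### The job

Lock the tilt-out scraps bin for the night: pull the ball-lock pin with the T-shaped handle straight up out of the pin holder, then push it (do not drop it) straight down through the lined-up holes in the lug at the top front edge of the bin, which faces away from the robot, until it is fully home, its collar down on the funnel, and only then let go. Leave the round-knobbed pin in the holder alone, and leave the bin shut.

Things in the scene. Friction and masses are not known exactly. Their poses are not given: they have to be found in the camera images.
- tpin_grip (a point): Centre of the T-handle bar (60 along x, 16 along y: grip here, 18 mm high) of the upright steel ball-lock pin; z up the pin. Below this point: 12 mm neck to a 44 mm collar, its top 28, underside 33 mm down; 14 mm shank, tapered tip 89 mm down. Two sprung balls, 69 mm down, stand 3.5 mm proud and snap out under the hole: about 10 N pulls it out, 6 to 8 N pushes it in. Up to 0.2 kg.
- kpin_grip (a point): Centre of the 34 mm ball knob of the other pin, which must stay as it is. Both pins stand in one fixed aluminium holder, 62 x 190 mm, 64 mm high, 120 mm apart along it, collars on its top.
- lock_mouth (a point): Centre of the funnel's rim on the bin's lug, 170 mm above the table, z up: the collar's underside rests here when home, at any yaw. Funnel 38 mm wide, 20 mm at 12 mm depth; then a 17 mm hole through both lugs to 30 mm depth. The bin's fixed case (170 deep, 200 wide, 158 mm high) begins 27 mm behind the hole, towards this point's own +x. Only a cooker, 0.5 m or more to the robot's right, is taller.
- bin_tilt (a joint): Tilt of the bin's front, rad: 0 is shut, with both lugs' holes in line; up to 0.6 it tips out about its lower edge. A spring holds it shut with about 6 N at the top edge.
Mind the look-alikes: they are no part of the job. What is shaped like the part that bears tpin_grip but red is not meant.

How it is judged:
By the outcome, as a careful person would: the job done as asked, in the order asked, and still so for the second after the job is handed in, with the robot touching nothing.
It also fails if it takes over 48 s, if anything falls off the work surface, if the arm or the gripper's body presses on something with over 40 N, if the wrist force passes 120 N, or if a joint passes its speed limit or range.

### The arm

A 6-joint arm with a two-finger parallel gripper is mounted at the origin on the work surface. World frame = base frame: x ahead of the robot, y to its left, z up, the work surface at z = 0. Lengths are in m, angles in degrees, forces in N, time in s.
With the tool pointing down it reaches from about 0.325 to 0.85 m from the base axis. Payload 4.4 kg.
Tool frame: the origin (TCP) lies at the very end of the fingers, on their centre line; the grasp point (between the pads) lies manip.tcp_to_grasp behind it (manip.tcp_to_grasp is the distance from the TCP to the grasp point, in m); z points along the fingers, y is the direction in which the jaws open and shut (so a half turn about z gives the same grasp; the last joint's range is limited). The gripper opens to 94 mm and grips with 3 to 60 N. Pads are 16 mm wide; open, the fingers measure 119 mm over their backs; the gripper's body (75 mm by 177 mm) begins 78 mm behind the grasp point.
Start: joints at [-85.571, 11.837, 88.321, -0, 79.842, -8.623], TCP at [0.13, -0.56, 0.205] pointing down, gripper open.
Joint ranges: [-156.59, 156.59], [-49.26, 127.26], [12.9, 141.05], [-63.56, 243.56], [4.71, 150.69], [-161.64, 161.64]. Speed limits (degrees/s): [159.86, 159.86, 180, 180, 180, 180].

### API

Orientations are given as [roll, pitch, yaw] about the fixed x, y, z axes, in that order (R = Rz(yaw) Ry(pitch) Rx(roll)).
In Python, from plant import manip gives the robot as it stands.
- The arm moves only by the tool jog_arm, never from a script. Its argument "motion" is text: rows parted by semicolons, each of 7 numbers parted by spaces: the turn, a rotation vector about the tool's x, y, z in degrees, then the shift along the tool's x, y, z in m, then the finger opening in m, from 0 to 0.094. A call has 1 to 5 rows; each row is the pose to reach, as a shift and turn from the pose measured when the call began, along the tool's axes at that moment; what a row does not reach only later rows make up. A row lasts 1/8 s, in which the tool goes at most 62.5 mm and 10.7 degrees, less where a joint would pass 70% of its speed; a pose out of reach is approached as far as the arm can. A call with a gripper value outside its range is refused whole. The fingers move at their own pace and stop on an object; "squeeze" is the grip in N (left out, the last holds). Time passes only in rows, so rows that repeat a pose let the fingers close. It gives the time, the measured TCP pose, the force and the opening at its end, in the units of the state.
- manip.observe(): the state, without advancing time (a new reading comes with each control period).
- manip.grab_frame(name): name is "scene" or "top"; returns a dict with "frame" (384x512x3 uint8, blue, green, red), "camera_matrix" (3x3 intrinsics, pixels), "distortion" ([k1, k2, p1, p2, k3] as OpenCV has them; the pictures are not rectified), "T" (4x4, takes a point from camera to world coordinates). Camera axes: x right, y up, looking along -z (the intrinsics and any distortion apply to the point x, -y, -z); pixel columns grow to the right and rows downward; lengths in m; the calibration is good to about 2 mm. A picture is of the moment at which its call begins. There is no depth.
- manip.job_done(): hands the job in, once; it reports no verdict.
The state is a dict: "time_s": time; "q": joint angles; "qvel": joint speeds; "joint_efforts": joint torques, N m; "ee_pos": TCP position; "eef_rot": TCP orientation; "force": force on the tool from outside, world axes, zero at the start; "wrist_torque": the same for the moment, N m; "width": finger opening in m.
Only numpy, scipy, OpenCV 4.12 (cv2) and the standard library are available. Lean on these libraries where they do the work, as an engineer would, in place of code of your own. Each camera call takes 0.05 s, during which the arm holds its last target. There are 200 camera calls.

## Working session

There is one attempt and no reset: what is moved stays moved. The work goes in short steps, Python scripts to look and compute and a tool call to move; the robot and the scene stay as the last step left them, time stands still between calls to the robot, and variables do not carry over. Pictures are saved under pics/ and viewed, about 8 in all and at most 12, crops included, and the job is handed in when it is done.

Besides the shell and the picture viewer there is one more tool, called after ">>>" by a JSON object that holds its "fn" and its "kwargs". jog_arm: Moves the arm, as the interface text tells. Its arguments: {"type":"object","properties":{"motion":{"type":"string"},"squeeze":{"type":"number"}},"required":["motion"]}

```bash
mkdir -p pics
cat > h.py <<'E'
import numpy as np, cv2
from plant import manip
from scipy.spatial.transform import Rotation as R
def grab(n):
    d=manip.grab_frame(n); return d
def ray(d,uv):
    p=cv2.undistortPoints(np.array([[uv]],float),np.array(d["camera_matrix"],float),np.array(d["distortion"],float))[0,0]
    T=np.array(d["T"]); v=T[:3,:3]@np.array([p[0],-p[1],-1.0]); return T[:3,3],v/np.linalg.norm(v)
def onz(d,uv,z):
    o,v=ray(d,uv); return o+v*(z-o[2])/v[2]
def tri(d1,u1,d2,u2):
    o1,a=ray(d1,u1);o2,b=ray(d2,u2)
    s=np.linalg.lstsq(np.c_[a,-b],o2-o1,rcond=None)[0]
    p,q=o1+a*s[0],o2+b*s[1]; return (p+q)/2,np.linalg.norm(p-q)
def proj(d,P):
    T=np.array(d["T"]); c=(np.array(P,float).reshape(-1,3)-T[:3,3])@T[:3,:3]
    c=c*[1,-1,-1]
    return cv2.projectPoints(c,np.zeros(3),np.zeros(3),np.array(d["camera_matrix"],float),np.array(d["distortion"],float))[0][:,0]
E
python3 - <<'E'
from h import *
import pickle
D={n:grab(n) for n in("scene","top")}
pickle.dump(D,open("d0.pkl","wb"))
for n,d in D.items():
    cv2.imwrite(f"pics/{n}0.png",d["frame"]); print(n,np.round(d["T"],3).tolist(),np.round(d["camera_matrix"],1).tolist())
print(manip.tcp_to_grasp,manip.observe())
E
```

```text
scene [[0.225, -0.678, 0.7, 1.246], [0.974, 0.171, -0.147, -0.175], [-0.02, 0.715, 0.699, 0.824], [0.0, 0.0, 0.0, 1.0]] [[476.4, 0.0, 251.0], [0.0, 476.4, 188.8], [0.0, 0.0, 1.0]]
top [[-0.015, 0.991, -0.135, 0.378], [-1.0, -0.015, -0.002, -0.01], [-0.004, 0.135, 0.991, 1.119], [0.0, 0.0, 0.0, 1.0]] [[481.2, 0.0, 259.5], [0.0, 481.2, 195.5], [0.0, 0.0, 1.0]]
0.0188 {'time_s': 0.1, 'q': array([-8.55724658e+01,  1.18802063e+01,  8.83942096e+01, -3.03081231e-03,
        7.98433783e+01, -8.62198542e+00]), 'qvel': array([-0.11825876, -0.11048268, -0.19614667,  0.00531652, -0.0214527 ,
       -0.07621046]), 'joint_efforts': array([ 3.70861753e-04, -3.71861529e+01, -2.82292199e+01,  7.00456440e-02,
        3.11396853e-02, -4.53234600e-05]), 'ee_pos': array([ 0.12975591, -0.5594237 ,  0.20441852]), 'eef_rot': array([-1.79883090e+02, -1.47105752e-02,  1.30500421e+01]), 'force': array([-0.07570082,  0.53663925, -0.07471395]), 'wrist_torque': array([-0.00294072, -0.02776663, -0.01865297]), 'width': 0.09400161011396926}
```

View pics/scene0.png

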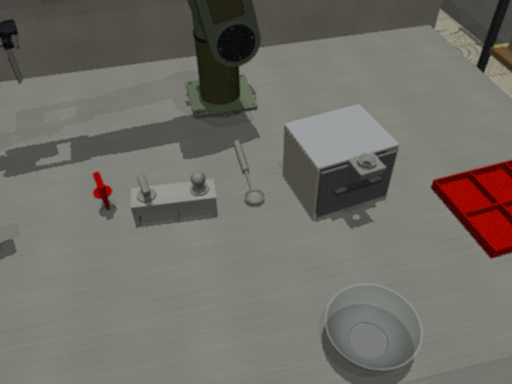

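View pics/top0.png

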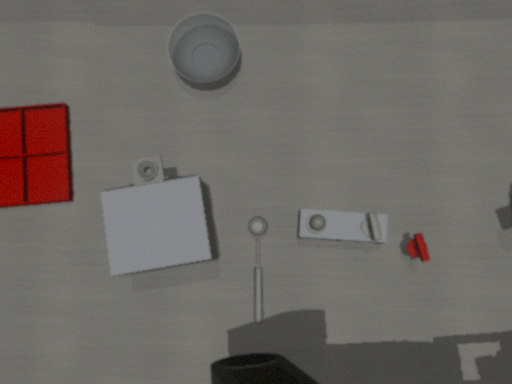

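The scene view shows the holder at about (175,203), with a grey T-handle pin at (145,187) and the round knob at (198,180). A red T-pin lies at (102,190), and the funnel lug is at (367,161). In the top view, the T-bar is at (375,227), the knob at (317,222), the red pin at (418,247) and the funnel at (148,170).

The grey T pin is the one meant: the red one is excluded by colour, and the round-knobbed pin must stay. I'll confirm it in one enlarged crop.

Run:
```python
from h import *
import pickle
D=pickle.load(open("d0.pkl","rb"))
t,s=D["top"]["frame"],D["scene"]["frame"]
c=lambda f,x,y,w,h,k:cv2.resize(f[y:y+h,x:x+w],None,fx=k,fy=k,interpolation=cv2.INTER_CUBIC)
# each 50x.. at 4..8
a=c(t,290,195,100,72,4);b=c(t,105,145,100,72,4);e=c(s,120,160,100,72,4);g=c(s,320,135,100,72,4)
cv2.imwrite("pics/crop1.png",cv2.convertScaleAbs(np.vstack([np.hstack([a,b]),np.hstack([e,g])]),alpha=1.3))
```

```text
(no output)
```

View pics/crop1.png

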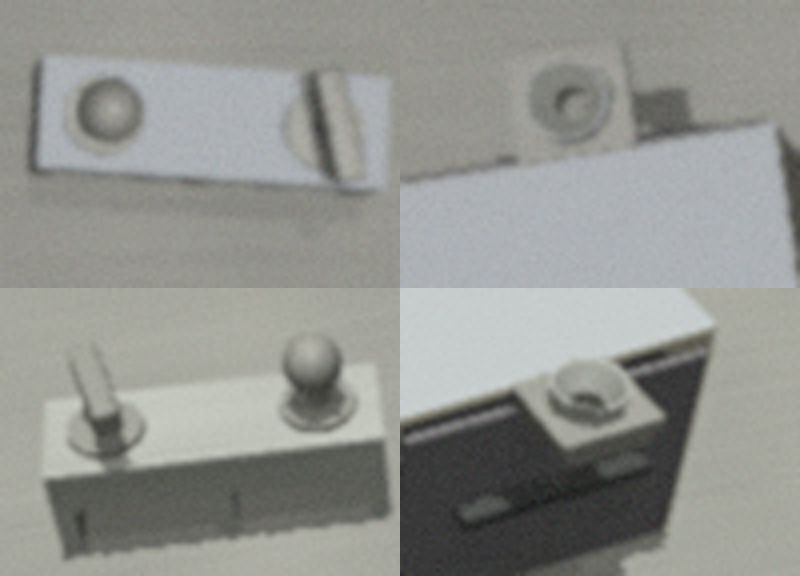

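Run:
```python
from h import *
import pickle
D=pickle.load(open("d0.pkl","rb"));t,s=D["top"],D["scene"]
f=lambda x,y,ox,oy:np.array([ox+x/4-.4,oy+y/4-.4])
pt=f(346,124,290,195);ps=f(94,91,120,160)
print("pin",onz(t,pt,.106),onz(s,ps,.106),tri(t,pt,s,ps))
a=onz(t,f(341,69,290,195),.106);b=onz(t,f(351,178,290,195),.106)
print("bar",a,b,np.linalg.norm(a-b),np.degrees(np.arctan2(*(b-a)[1::-1])))
a=onz(s,f(81,59,120,160),.106);b=onz(s,f(106,123,120,160),.106)
print("bar s",a,b,np.linalg.norm(a-b),np.degrees(np.arctan2(*(b-a)[1::-1])))
mt=f(171,102,105,145);ms=f(189,103,320,135)
print("mouth",onz(t,mt,.17),onz(s,ms,.17),tri(t,mt,s,ms))
# holder
m=[f(40,57,290,195),f(391,77,290,195),f(388,189,290,195),f(36,170,290,195)]
print("holder",[onz(t,p,.064).round(3) for p in m])
print("case",[onz(t,p,.158).round(3) for p in[(102,191),(200,177),(211,260),(110,275)]])
```

```text
pin [ 0.44784208 -0.25231892  0.106     ] [ 0.44934399 -0.24930565  0.106     ] (array([ 0.44803655, -0.25090519,  0.10532134]), np.float64(0.003084640792978295))
bar [ 0.47683457 -0.25110647  0.106     ] [ 0.41961154 -0.25352701  0.106     ] 0.05727419632773435 -177.57782333256674
bar s [ 0.42117481 -0.25467015  0.106     ] [ 0.47639763 -0.24465615  0.106     ] 0.05612343403278838 10.27820908334211
mouth [0.56124995 0.21479201 0.17      ] [0.56809683 0.21512918 0.17      ] (array([0.56262249, 0.21711423, 0.16470883]), np.float64(0.0021593090069133894))
holder [array([ 0.49 , -0.096,  0.064]), array([ 0.476, -0.288,  0.064]), array([ 0.415, -0.283,  0.064]), array([ 0.428, -0.093,  0.064])]
case [array([0.522, 0.308, 0.158]), array([0.548, 0.111, 0.158]), array([0.381, 0.089, 0.158]), array([0.355, 0.287, 0.158])]
```

>>> {"fn": "jog_arm", "kwargs": {"motion": "0 0 2 0.047 -0.028 0 0.094; 0 0 4 0.095 -0.057 0 0.094; 0 0 6 0.142 -0.085 0 0.09; 0 0 8 0.19 -0.114 0 0.08; 0 0 8 0.237 -0.142 0 0.07"}}

```text
time_s: 0.72
ee_pos: [0.3295, -0.3659, 0.2044]
eef_rot: [-179.9, 0.0, 5.0]
force: [0.8, -0.7, 0.1]
width: 0.0734
```

```bash
cat >> h.py <<'E'
def plan(P,yaw):
    o=manip.observe(); r=R.from_euler("xyz",o["eef_rot"],degrees=True)
    g=R.from_euler("xyz",[180,0,yaw],degrees=True)
    print("t",o["time_s"],"pos",o["ee_pos"].round(4),o["eef_rot"].round(2),"F",o["force"].round(1),"w",round(o["width"],4))
    print("turn",np.degrees((r.inv()*g).as_rotvec()).round(2),"shift",r.inv().apply(np.array(P)-o["ee_pos"]).round(4))
E
python3 -c "
from h import *
plan([.448,-.251,.2],5)"
```

```text
t 0.725 pos [ 0.3295 -0.3659  0.2044] [-1.7985e+02  1.0000e-02  5.0300e+00] F [ 0.8 -0.7  0.1] w 0.0734
turn [-0.15  0.01  0.03] shift [ 0.1281 -0.104   0.0046]
```

>>> {"fn": "jog_arm", "kwargs": {"motion": "0 0 0 0.043 -0.035 0 0.06; 0 0 0 0.085 -0.07 0.001 0.06; 0 0 0 0.128 -0.104 0.004 0.06; 0 0 0 0.128 -0.104 0.02 0.06; 0 0 0 0.128 -0.104 0.035 0.06"}}

```text
time_s: 1.35
ee_pos: [0.4472, -0.2508, 0.1682]
eef_rot: [-179.8, 0.1, 5.1]
force: [1.4, 0.4, -0.2]
width: 0.0598
```

Run:
```python
from h import *
plan([.448,-.251,.078],5)
s=grab("scene");t=grab("top")
x=s["frame"][120:240,80:230];y=t["frame"][160:280,290:440]
cv2.imwrite("pics/near.png",cv2.convertScaleAbs(cv2.resize(np.hstack([x,y]),None,fx=2.6,fy=2.6,interpolation=cv2.INTER_CUBIC),alpha=1.3))
```

```text
t 1.35 pos [ 0.4472 -0.2508  0.1682] [-1.7982e+02  9.0000e-02  5.0700e+00] F [ 1.4  0.4 -0.2] w 0.0598
turn [-0.18  0.09  0.07] shift [0.001  0.0006 0.0902]
```

View pics/near.png

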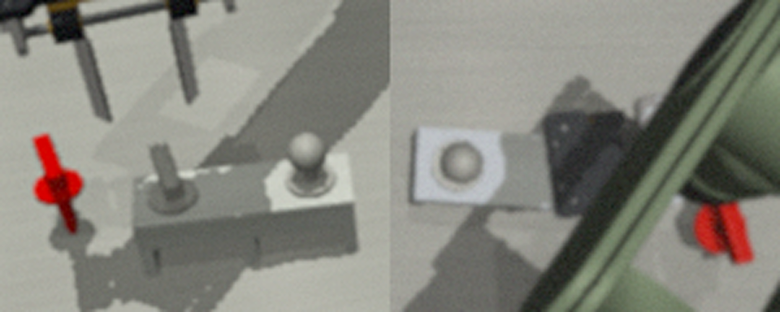

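Run:
```python
from h import *
import pickle
D=pickle.load(open("d0.pkl","rb"));t,s=D["top"],D["scene"]
print(proj(s,[[.4472,-.2508,.1682],[.448,-.251,.106],[.448+.008,-.251-.03,.1682],[.456,-.251+.03,.1682]]))
f=lambda x,y:(80+x/2.6-.3,120+y/2.6-.3)
print([f(107,120),f(192,102),f(165,165)])
print(onz(t,(418,247),.09))
```

```text
[[137.06766028 160.45516398]
 [142.28416111 182.07236055]
 [122.72575186 165.48628495]
 [151.57504504 160.81124145]]
[(120.85384615384616, 165.85384615384615), (153.54615384615383, 158.93076923076922), (143.16153846153844, 183.16153846153844)]
[ 0.40263535 -0.34168024  0.09      ]
```

The finger tips at crop pixels (107,120) and (192,102) straddle the bar at (165,165), within 1 px of prediction. I'll go down.

>>> {"fn": "jog_arm", "kwargs": {"motion": "0 0 0 0.001 -0.001 0.025 0.06; 0 0 0 0.001 -0.001 0.05 0.06; 0 0 0 0.001 -0.001 0.07 0.06; 0 0 0 0.001 -0.001 0.085 0.06; 0 0 0 0.001 -0.001 0.09 0.06"}}

```text
time_s: 2.08
ee_pos: [0.4448, -0.2493, 0.0758]
eef_rot: [-179.6, 0.3, 4.8]
force: [0.4, -0.0, -0.3]
width: 0.0602
```

>>> {"fn": "jog_arm", "kwargs": {"motion": "0 0 0 0 0 0.001 0.03; 0 0 0 0 0 0.001 0.02; 0 0 0 0 0 0.001 0.01; 0 0 0 0 0 0.001 0.01; 0 0 0 0 0 0.001 0.01", "squeeze": 20}}

```text
time_s: 2.7
ee_pos: [0.445, -0.2494, 0.0751]
eef_rot: [-179.6, 0.3, 4.9]
force: [0.3, 0.5, -0.1]
width: 0.0162
```

```bash
python3 -c "
from h import *
plan([.448,-.251,.28],5)
print(manip.observe()['wrist_torque'])"
```

```text
t 2.7 pos [ 0.445  -0.2494  0.0751] [-179.6     0.31    4.85] F [ 0.3  0.5 -0.1] w 0.0162
turn [-0.4   0.31 -0.15] shift [ 0.0017  0.0005 -0.2049]
[-0.0639819   0.08326621 -0.01623219]
```

>>> {"fn": "jog_arm", "kwargs": {"motion": "0 0 0 0 0 0 0.01; 0 0 0 0 0 -0.008 0.01; 0 0 0 0 0 -0.016 0.01; 0 0 0 0 0 -0.03 0.01; 0 0 0 0 0 -0.045 0.01", "squeeze": 45}}

```text
time_s: 3.32
ee_pos: [0.4452, -0.2495, 0.1213]
eef_rot: [-179.6, 0.3, 4.9]
force: [0.2, 0.1, -2.6]
width: 0.0159
```

```bash
python3 -c "
from h import *
plan([.447,-.249,.285],5)
print(manip.observe()['wrist_torque'])"
```

```text
t 3.325 pos [ 0.4452 -0.2495  0.1213] [-179.58    0.32    4.85] F [ 0.2  0.1 -2.6] w 0.0159
turn [-0.42  0.32 -0.15] shift [ 0.0009 -0.0015 -0.1637]
[ 0.00731797 -0.02959069  0.04940754]
```

>>> {"fn": "jog_arm", "kwargs": {"motion": "0 0 0 0 -0.001 -0.035 0.01; -0.2 0.2 0 0 -0.001 -0.08 0.01; -0.4 0.3 0 0 -0.001 -0.12 0.01; -0.4 0.3 0 0.001 -0.001 -0.155 0.01; -0.4 0.3 0 0.001 -0.001 -0.165 0.01"}}

```text
time_s: 3.95
ee_pos: [0.4486, -0.2506, 0.2909]
eef_rot: [179.7, -0.3, 4.9]
force: [-0.9, -0.1, -1.6]
width: 0.0158
```

Run:
```python
from h import *
plan([.560,.215,.285],-7)
s=grab("scene");t=grab("top")
x=s["frame"][60:240,60:260];y=t["frame"][150:330,290:490]
cv2.imwrite("pics/lift.png",cv2.convertScaleAbs(cv2.resize(np.hstack([x,y]),None,fx=2,fy=2,interpolation=cv2.INTER_CUBIC),alpha=1.3))
```

```text
t 3.95 pos [ 0.4486 -0.2506  0.2909] [179.71  -0.3    4.86] F [-0.9 -0.1 -1.6] w 0.0158
turn [ 0.26 -0.33 11.86] shift [ 0.1504 -0.4545  0.0044]
```

View pics/lift.png

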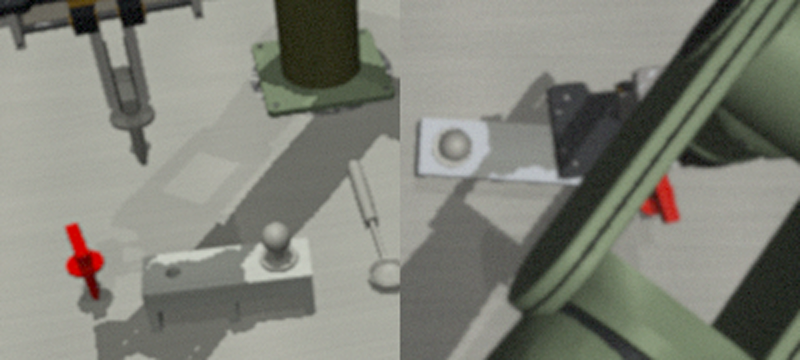

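The T-pin is out of the holder and held upright, with its tip at crop pixel (144,163). The knob pin is still in the holder. I'll carry the T-pin to above the lug.

>>> {"fn": "jog_arm", "kwargs": {"motion": "0 0 1 0.015 -0.045 0 0.01; 0 0 3 0.032 -0.098 0 0.01; 0 0 5 0.05 -0.15 0 0.01; 0 0 7 0.068 -0.205 0 0.01; 0 0 9 0.085 -0.258 0 0.01"}}

```text
time_s: 4.68
ee_pos: [0.5094, 0.0163, 0.2854]
eef_rot: [179.9, 0.1, -4.2]
force: [-0.2, -0.1, -1.4]
width: 0.0154
```

```bash
python3 -c "
from h import *
plan([.560,.215,.285],-7)"
```

```text
t 4.675 pos [0.5094 0.0163 0.2854] [ 1.7991e+02  9.0000e-02 -4.2200e+00] F [-0.2 -0.1 -1.4] w 0.0154
turn [0.09 0.09 2.78] shift [ 3.580e-02 -2.019e-01  1.000e-04]
```

>>> {"fn": "jog_arm", "kwargs": {"motion": "0 0 1 0.009 -0.05 0 0.01; 0 0 2 0.018 -0.1 0 0.01; 0 0 3 0.028 -0.155 0 0.01; 0 0 3 0.035 -0.195 0 0.01; 0 0 3 0.036 -0.202 0 0.01"}}

```text
time_s: 5.3
ee_pos: [0.5589, 0.2172, 0.2821]
eef_rot: [179.8, 0.4, -7.0]
force: [-0.1, -0.1, -1.2]
width: 0.016
```

Run:
```python
from h import *
plan([.560,.215,.25],-7)
s=grab("scene");t=grab("top")
p=manip.observe()["ee_pos"]
print(proj(s,[p+[0.003,0,-.0672],p,[.5625,.215,.17]]))
x=s["frame"][70:220,300:450];y=t["frame"][110:260,60:210]
cv2.imwrite("pics/over.png",cv2.convertScaleAbs(cv2.resize(np.hstack([x,y]),None,fx=2.66,fy=2.66,interpolation=cv2.INTER_CUBIC),alpha=1.3))
```

```text
t 5.3 pos [0.5589 0.2172 0.2821] [179.83   0.35  -7.02] F [-0.1 -0.1 -1.2] w 0.016
turn [ 0.17  0.35 -0.02] shift [0.0015 0.0019 0.0321]
[[369.108376   141.32886946]
 [373.83513484 112.96929615]
 [365.73016764 158.65158783]]
```

View pics/over.png

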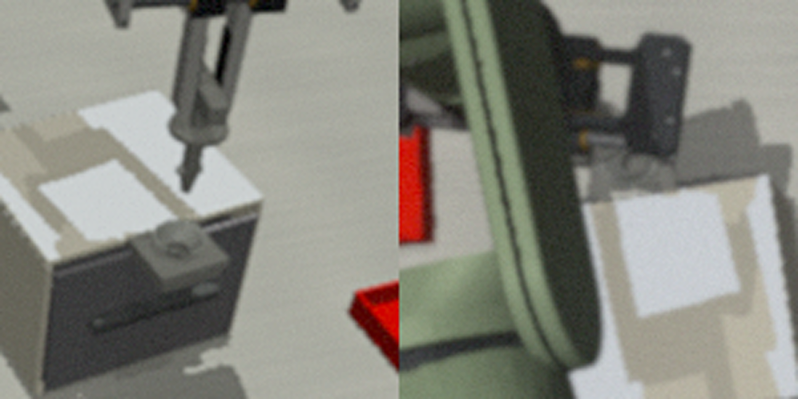

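The pin tip is at crop pixel (185,190), matching the predicted projection within 1 px. The funnel rim is at about (179,236). I'll go down to just above the rim and check again.

>>> {"fn": "jog_arm", "kwargs": {"motion": "0.2 0.3 0 0.001 0.001 0.01 0.01; 0.2 0.3 0 0.002 0.002 0.02 0.01; 0.2 0.3 0 0.002 0.002 0.028 0.01; 0.2 0.3 0 0.002 0.002 0.032 0.01; 0.2 0.3 0 0.002 0.002 0.032 0.01"}}

```text
time_s: 6.02
ee_pos: [0.5606, 0.2127, 0.2505]
eef_rot: [180.0, 0.0, -7.2]
force: [-0.4, 0.7, -1.6]
width: 0.016
```

Run:
```python
from h import *
import pickle
plan([.560,.215,.25],-7)
s=grab("scene")
d0=pickle.load(open("d0.pkl","rb"))["scene"]["frame"]
p=manip.observe()["ee_pos"]
print(proj(s,[p+[0.003,0,-.0672],[.5625,.215,.17]]))
x=s["frame"][125:185,340:395];y=d0[125:185,340:395]
cv2.imwrite("pics/rim.png",cv2.convertScaleAbs(cv2.resize(np.hstack([x,y]),None,fx=7,fy=7,interpolation=cv2.INTER_CUBIC),alpha=1.3))
```

```text
t 6.025 pos [0.5606 0.2127 0.2505] [ 1.7999e+02  2.0000e-02 -7.1600e+00] F [-0.4  0.7 -1.6] w 0.016
turn [ 0.01  0.02 -0.16] shift [-0.0008 -0.0023  0.0005]
[[365.98493103 154.13326292]
 [365.73016764 158.65158783]]
```

View pics/rim.png

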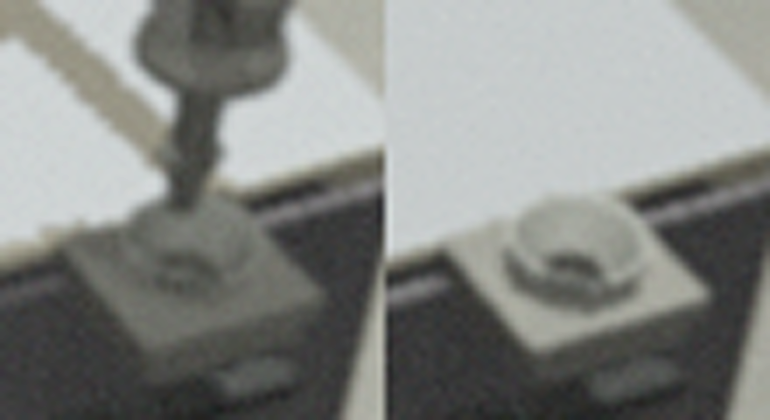

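The tip is at (187,208), directly over the funnel, whose centre is at about (190,240) in the left crop. The offset is about 4 mm in +y. I'll correct it and enter the funnel.

>>> {"fn": "jog_arm", "kwargs": {"motion": "0 0 0 -0.001 -0.004 0.004 0.01; 0 0 0 -0.001 -0.004 0.012 0.01; 0 0 0 -0.001 -0.004 0.02 0.01; 0 0 0 -0.001 -0.004 0.028 0.01; 0 0 0 -0.001 -0.004 0.034 0.01"}}

```text
time_s: 6.7
ee_pos: [0.56, 0.2168, 0.216]
eef_rot: [180.0, 0.0, -7.2]
force: [-0.2, 0.3, -0.9]
width: 0.0161
```

```bash
python3 -c "
from h import *
plan([.5595,.2165,.181],-7)
print(manip.observe()['wrist_torque'])"
```

```text
t 6.7 pos [0.56   0.2168 0.216 ] [ 1.7999e+02  3.0000e-02 -7.1500e+00] F [-0.2  0.3 -0.9] w 0.0161
turn [ 0.01  0.03 -0.15] shift [-0.0005  0.0004  0.035 ]
[-0.02325217  0.01846034  0.02160115]
```

>>> {"fn": "jog_arm", "kwargs": {"motion": "0 0 0 0 0 0.004 0.01; 0 0 0 0 0 0.008 0.01; 0 0 0 0 0 0.012 0.01; 0 0 0 0 0 0.015 0.01; 0 0 0 0 0 0.018 0.01"}}

```text
time_s: 7.32
ee_pos: [0.5601, 0.2172, 0.1978]
eef_rot: [-180.0, 0.0, -7.1]
force: [-0.1, 3.3, -0.7]
width: 0.0159
```

>>> {"fn": "jog_arm", "kwargs": {"motion": "0 0 0 0 0 0.004 0.01; 0 0 0 0 0 0.007 0.01; 0 0 0 0 0 0.01 0.01; 0 0 0 0 0 0.012 0.01; 0 0 0 0 0 0.014 0.01"}}

```text
time_s: 7.95
ee_pos: [0.5597, 0.2173, 0.1829]
eef_rot: [-180.0, 0.1, -7.1]
force: [0.4, 3.9, -0.2]
width: 0.0157
```

```bash
python3 -c "
from h import *
plan([.5595,.2165,.181],-7)
print(manip.observe()['wrist_torque'])"
```

```text
t 7.95 pos [0.5597 0.2173 0.1829] [-1.7997e+02  9.0000e-02 -7.1500e+00] F [ 0.4  3.9 -0.2] w 0.0157
turn [-0.03  0.09 -0.15] shift [-0.0001  0.0008  0.0019]
[ 0.83059863 -0.04596209  0.02906247]
```

>>> {"fn": "jog_arm", "kwargs": {"motion": "0 0 0 0 -0.001 0.001 0.01; 0 0 0 0 -0.001 0.002 0.01; 0 0 0 0 -0.001 0.003 0.01; 0 0 0 0 -0.001 0.003 0.01"}}

```text
time_s: 8.45
ee_pos: [0.56, 0.2176, 0.1811]
eef_rot: [180.0, 0.0, -7.2]
force: [-2.9, -1.4, 4.7]
width: 0.0158
```

Run:
```python
from h import *
plan([.5595,.2165,.181],-7)
print(manip.observe()['wrist_torque'])
s=grab("scene")
x=s["frame"][110:200,320:410]
cv2.imwrite("pics/home.png",cv2.convertScaleAbs(cv2.resize(x,None,fx=6,fy=6,interpolation=cv2.INTER_CUBIC),alpha=1.5))
```

```text
t 8.45 pos [0.56   0.2176 0.1811] [ 1.7997e+02  4.0000e-02 -7.1600e+00] F [-2.9 -1.4  4.7] w 0.0158
turn [ 0.03  0.04 -0.16] shift [-0.0003  0.0011  0.0001]
[-0.26056902  0.46443367  0.0172784 ]
```

View pics/home.png

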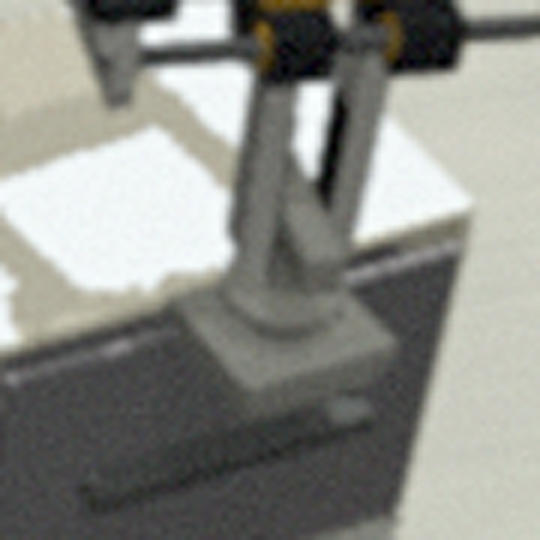

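The collar at (285,305) looks seated on the funnel. Fz has risen to about 5 N. I'll press 2–4 mm further to tell a firm stop from the drag of the sprung balls.

>>> {"fn": "jog_arm", "kwargs": {"motion": "0 0 0 0 0.0005 0.001 0.01; 0 0 0 0 0.0005 0.002 0.01; 0 0 0 0 0.0005 0.003 0.01; 0 0 0 0 0.0005 0.003 0.01"}}

```text
time_s: 9.0
ee_pos: [0.56, 0.2175, 0.181]
eef_rot: [-180.0, -0.0, -7.1]
force: [-7.0, 1.1, 12.8]
width: 0.0156
```

```bash
python3 -c "
from h import *
plan([.5595,.2165,.181],-7)
print(manip.observe()['wrist_torque'])"
```

```text
t 9.0 pos [0.56   0.2175 0.181 ] [-1.7998e+02 -3.0000e-02 -7.1400e+00] F [-7.   1.1 12.8] w 0.0156
turn [-0.02 -0.03 -0.14] shift [-0.0004  0.0011  0.    ]
[0.01018797 1.10574837 0.01590258]
```

It stops firmly at z = 0.181, the predicted home height, with 12.8 N, which is more than the 6–8 N push-in force. I'll relax, then open gently.

>>> {"fn": "jog_arm", "kwargs": {"motion": "0 0 0 -0.001 0 0 0.01; 0 0 0 -0.001 0 0 0.01; 0 0 0 -0.001 0 0 0.01"}}

```text
time_s: 9.38
ee_pos: [0.5594, 0.2177, 0.1811]
eef_rot: [-180.0, -0.1, -7.1]
force: [0.4, -0.2, 3.1]
width: 0.0155
```

>>> {"fn": "jog_arm", "kwargs": {"motion": "0 0 0 0 0 0 0.03; 0 0 0 0 0 0 0.05; 0 0 0 0 0 0 0.06; 0 0 0 0 0 0 0.06"}}

```text
time_s: 9.88
ee_pos: [0.5593, 0.2176, 0.1809]
eef_rot: [-180.0, -0.0, -7.1]
force: [-0.9, -0.7, 0.3]
width: 0.0526
```

>>> {"fn": "jog_arm", "kwargs": {"motion": "0 0 0 0 0 -0.01 0.06; 0 0 0 0 0 -0.03 0.06; 0 0 0 0 0 -0.06 0.06; 0 0 0 0 0 -0.1 0.06; 0 0 0 0 0 -0.14 0.06"}}

```text
time_s: 10.5
ee_pos: [0.5592, 0.2176, 0.3229]
eef_rot: [-180.0, -0.1, -7.1]
force: [0.5, 0.0, 0.3]
width: 0.0602
```

Run:
```python
from h import *
plan([.46,0,.35],-7)
```

```text
t 10.5 pos [0.5592 0.2176 0.3229] [-1.7996e+02 -9.0000e-02 -7.1500e+00] F [0.5 0.  0.3] w 0.0602
turn [-0.04 -0.09 -0.15] shift [-0.0713  0.2282 -0.0274]
```

Now I'll move aside for a clear look.

>>> {"fn": "jog_arm", "kwargs": {"motion": "0 0 0 -0.01 0.045 0 0.06; 0 0 0 -0.025 0.095 0 0.06; 0 0 0 -0.04 0.145 0 0.06; 0 0 0 -0.06 0.19 0 0.06; 0 0 0 -0.06 0.2 0 0.06"}}

```text
time_s: 11.12
ee_pos: [0.4739, 0.0248, 0.3238]
eef_rot: [-180.0, -0.2, -7.3]
force: [0.1, 0.8, 0.2]
width: 0.0602
```

Run:
```python
from h import *
import pickle
s=grab("scene");t=grab("top");D=pickle.load(open("d0.pkl","rb"))
print(manip.observe()["ee_pos"],manip.observe()["qvel"].round(1))
# predicted home: bar top centre z .212, ends
print(proj(s,[[.5625,.2165,.212],[.5625,.2165,.175]]),proj(t,[[.5625,.2165,.212]]))
c=lambda f,x,y:cv2.resize(f[y:y+70,x:x+100],None,fx=4,fy=4,interpolation=cv2.INTER_CUBIC)
im=np.vstack([np.hstack([c(s["frame"],320,130),c(t["frame"],105,140)]),np.hstack([c(s["frame"],120,160),c(t["frame"],290,195)])])
cv2.imwrite("pics/final.png",cv2.convertScaleAbs(im,alpha=1.3))
```

```text
[0.47509593 0.02595519 0.32351024] [ 1.9  1.4 -0.7  0.7  0.   0.6]
[[369.50258279 142.76908343]
 [366.76457773 156.70711772]] [[141.29407869 165.36066449]]
```

View pics/final.png

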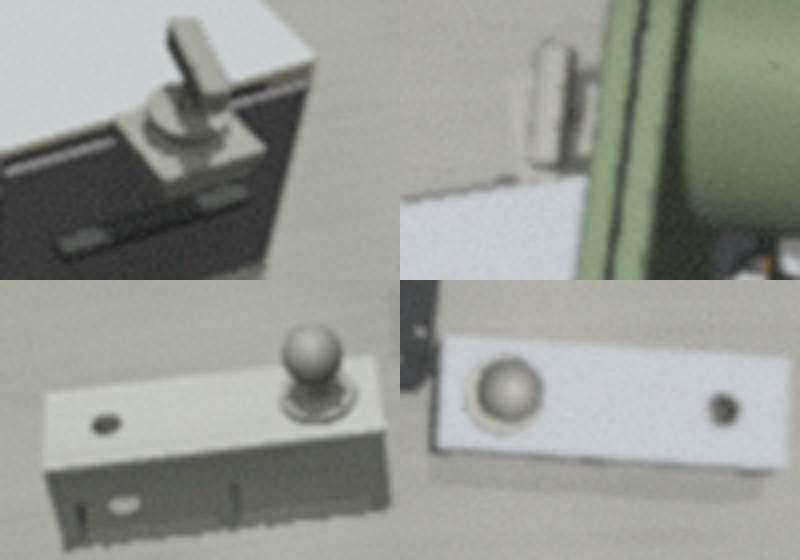

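The T-pin stands in the lug, with its collar at (187,110) where home predicts (187,107) and the bar top within about 1.5 px. The holder's T hole at (106,424) is empty, the knob pin is unmoved at (312,355), and the bin front is shut. I'm handing the job in.

```bash
python3 -c "
from h import *
print(manip.job_done(), manip.observe()['time_s'])"
```

```text
the job is handed in; nothing more can be done
the job is handed in; nothing more can be done
```

The scraps bin is locked. I pulled the grey T-handle pin straight up out of the holder, pushed it down through the lug until it was home, then let go and moved the arm clear. I handed the job in at about 11 s.

**Seating:** the pin stopped firmly at TCP z = 0.181 m, against a predicted home of 0.1812 m. It took 12.8 N there, more than the 6–8 N the balls need. I did not do a pull-up test of the ball lock, and no separate push-in force peak showed at the moments I read the force.

**Forces:** there was a short side load of 4–7 N while seating, which I relaxed before opening the gripper. Every wrist force I read stayed below 15 N.

**Last pictures:** the collar sits on the funnel and the handle is within about 1.5 px (about 3 mm) of the predicted home position. The bin front is shut, and the round-knobbed pin is where it was. The robot is touching nothing.

**Disagreement:** the two cameras first differed by up to 7 mm on the funnel position. A close look at the rim settled it to within about 2 mm.

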